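Hand-spin check of a blower wheel

ROBOT

A 6-joint arm with a two-finger parallel gripper is mounted at the origin on a cart in front of the work surface, level with it; the furniture and walls round the work are solid. World frame = base frame: x ahead of the robot, y to its left, z up, the work surface at z = 0. Lengths are in m, angles in rad, forces in N, time in s.
With the tool pointing down it reaches from about 0.325 to 1 m from the base axis. Payload 5.1 kg.
Tool frame: the origin (TCP) lies where the fingers leave the gripper's body, on its centre line; the fingertips stand 73 mm ahead of it and the grasp point (between the pads) lies 54 mm ahead of it (arm.finger_overhang is the distance from the TCP to the fingertips, in m); z points along the fingers, y is the direction in which the jaws open and shut (so a half turn about z gives the same grasp; the last joint's range is limited). The gripper opens to 85 mm and grips with 20 to 120 N. Pads are 22 mm wide; open, the fingers measure 114 mm over their backs; the gripper's body (76 mm by 85 mm) begins 54 mm behind the grasp point. The pads swing forward as they close: fully open they stand 13 mm farther back than shut.
Start: joints at [-1.241, 0.124, 1.65, -0, 1.367, -0.083], TCP at [0.261, -0.595, 0.304] pointing down, gripper open.
Joint ranges: [-2.61, 2.61], [-1.02, 2.33], [0.03, 2.71], [-1.35, 4.49], [0.32, 2.68], [-2.91, 2.91]. Speed limits (rad/s): [2.57, 2.57, 3.14, 3.14, 3.14, 3.14].

INTERFACE

Orientations are given as a 3x3 rotation matrix whose columns are the frame's x, y, z axes.
In Python, from workcell import telemetry, optics, workorder, nets, arm gives the robot as it stands.
- The arm moves only by the shell command python3 -m inch 'ROWS' [OPENING] [FORCE]. ROWS is JSON, a list of rows, each a list of 2 entries, a list of its own where there are three numbers: the shift along the tool's x, y, z in m, then the turn, a rotation vector about the tool's x, y, z in degrees. In form: [[[dx, dy, dz], [wx, wy, wz]], ...]. A call has 1 to 8 rows; each row shifts and turns the commanded pose from where the row before left it, along the tool's axes as they then stand; what a row does not reach is not made up. A row lasts 1/12 s, in which the tool goes at most 41.7 mm and 7.16 degrees, less where a joint would pass 70% of its speed; a pose out of reach is approached as far as the arm can. A call with a gripper value outside its range is refused whole. OPENING is the closure, from 0 (fully open) to 1 (shut), set as the call begins (- or left out, the last holds). The fingers move at their own pace and stop on an object; FORCE is the grip in N (left out, the last holds). Time passes only in rows, so rows that do not move let the fingers close. It gives the time, the measured TCP pose, the force and the opening at its end, in the units of the state.
- telemetry.get_state(): the state, without advancing time (a new reading comes with each control period).
- optics.read_camera(name): name is "scene" or "top" or "wrist"; returns (picture, depth): 420x560x3 uint8, red, green, blue; 420x560 float32, m along the optical axis (not along the pixel's ray), 0 where there is no reading.
- optics.camera_info(name): a dict with "fovy" (degrees; the focal length in pixels is half the picture's height over the tangent of half this angle, whatever the lens; pixels are square), "cx", "cy" (the principal point, pixels), "k1" (the pictures are not rectified: a ray, as slopes to the right and down, at radius r is drawn at 1 + k1 r^2 times it, then the intrinsics apply), "world_to_cam" (4x4, takes a point from world to camera coordinates). Camera axes: x right, y down, z forward; pixel columns grow to the right and rows downward; lengths in m; the calibration is good to about 2 mm. A picture is of the moment at which its call begins: read the wrist's pose just before it. camera_info takes no time and is no camera call; for the wrist camera it gives the pose at the moment of the call.
- workorder.hand_in(): hands the job in, once; it reports no verdict.
Trained networks look in the newest picture that a camera, given by its name, has taken for a name from the list of things; names that differ only in an ending like _2 or _b are one class to them, and where a whole thing is asked for, a point or a joint stands for the part that bears it (a point fixed in the world has none). Each returns a list of dicts, best first, with "conf" (0 to 1); they miss things now and then, are a little off and sometimes report something else, mostly with a low value. They report only what shows in the picture. A call takes as long as a camera call.
- nets.silhouettes(camera, name): "pixels" (420x560 bool, what is visible of it) and "xy" ([column, row] in pixels, amid what is visible of it).
The state is a dict: "time": time; "q": joint angles; "qd": joint speeds; "joint_torque": joint torques, N m; "tool_pos": TCP position; "tcp_rot": TCP orientation; "force": force on the tool from outside, world axes, zero at the start; "ft_torque": the same for the moment, N m; "finger_gap": finger opening in m.
Only numpy, scipy, OpenCV 4.12 (cv2) and the standard library are available. Lean on these libraries where they do the work, as an engineer would, in place of code of your own. Each camera call takes 0.05 s, during which the arm holds its last target.

TASK

On the raised grey board a small blower lies on its back with its cover off for a check of its wheel. Put the screwdriver that was left across it and the yellow transit bar that locks its wheel into the dark tray, both wholly inside; then push a vane so that the wheel runs on by itself in the direction of the white arrow (anticlockwise from above), turn it by more than one full turn in all, and let it run down to a standstill. Leave the bottle, the adapter and the mouse as they stand.

Things in the scene. Friction and masses are not known exactly. Their poses are not given: they have to be found in the camera images.
- riser: Grey board on aluminium legs, fixed, 525 (x) by 700 (y) mm, that stands on the cabinet: its top is level at z = 0.15 m, and everything else stands on it. Origin: centre of its underside, on the cabinet. (The packing bags below it and the things at its far edge play no part.)
- blower: Blue blower housing, fixed, on its back: round open pan, outer diameter 180 mm, inner 164, rim 60 mm above the riser's top; outlet stub on its +x side (100 mm wide, to 128 mm from the centre, 60 mm high, white arrow on top). Origin: centre of the underside, on the wheel's axis; z up. Ears at x = +-78, y = -50 mm carry steel lugs, up to 72 mm high, on both sides of the transit bar's ends.
- wheel_centre (a point): The wheel's axis at the upper edge of the vanes, 45 mm above the riser's top. Wheel: aluminium disc, 78 mm radius, face 16 mm above the riser's top; hub of 22 mm radius, up to 49 mm; 5 upright radial vanes 72 degrees apart, 4 mm thick, from 22 to 76 mm radius, upper edges 15 mm below the housing's rim. One vane is red.
- red_vane (a point): Upper edge of the red vane, 55 mm from the axis, 45 mm above the riser's top; the other four vanes follow at 72-degree steps.
- wheel (a joint): Angle of the wheel, rad, growing anticlockwise from above, counted on over many turns; at 0 the red vane points along the blower's +y. It starts within 0.18 of 0. Unlocked, the wheel turns easily and coasts: from 8 rad/s it runs on for about 7 s and 22 rad, from 4 rad/s for 4.5 s and 8 rad, from 2 rad/s for 2.7 s and 2.5 rad.
- bar_grip (a point): Grip tab of the yellow transit bar: upright, 60 mm long (x), 12 mm thick (y), top 18 mm above this point. The bar under it is 170 mm long (x), 20 mm wide, 12 mm thick, its underside 33 mm below this point. It lies loose across the rim between the lugs, parallel to the blower's x, 50 mm from the axis on the -y side, and lifts straight out. 0.15 to 0.3 kg.
- bar_end_a (a point): One end of the transit bar, at half the bar's thickness (33 mm above the bottom of its foot).
- bar_end_b (a point): The other end of the transit bar, at half the bar's thickness.
- transit_bar: The transit bar: x along the bar, z up. A black foot, 22 (x) x 28 (y) mm, reaches 27 mm down from the middle of the bar between two vanes and locks the wheel. Origin at the centre of the foot's underside, 60 mm below the grip point; standing on this foot the bar is stable.
- driver_grip (a point): Place to grip the screwdriver: on its red handle, at half its thickness, 35 mm from the screwdriver's centre. The handle is 24 mm wide and 22 mm high there.
- driver_butt (a point): Point on the screwdriver's axis 3 mm inside the end of the handle.
- driver_tip (a point): Point on the screwdriver's axis 3 mm inside the end of the blade.
- screwdriver: The screwdriver, 190 mm long along y: handle to +y, 90 mm long; shaft 6 mm thick to -y. Origin under its centre (11 mm below its axis). It lies loose across the rim, roughly parallel to the blower's x, about 22 mm from the axis on the +y side, a little tilted (the tip lower).
- tray: Dark steel tray, fixed, open at the top: 240 mm (x) by 160 mm (y) outside, 30 mm high, walls and floor 4 mm. Origin: centre of the underside.
- bottle: White solvent bottle with red cap, 57 mm diameter, 130 mm tall; bystander. Origin under its centre.
- adapter: Black mains adapter, 75 (x) x 34 (y) x 50 mm; bystander. Origin under its centre.
- mouse: Pink computer mouse, 100 (x) x 58 (y) x 33 mm; bystander. Origin under its centre.

How it is judged:
On the way, in this order (a step that is already met when the one before it is completed fails the run):
1. the screwdriver and the transit bar lie in the tray, wholly inside, released and at rest (x of driver_butt in the frame of tray between -0.119 and 0.119 m and y of driver_butt in the frame of tray between -0.079 and 0.079 m and z of each of driver_butt, driver_tip in the frame of tray below 0.032 m and x of driver_tip in the frame of tray between -0.119 and 0.119 m and y of driver_tip in the frame of tray between -0.079 and 0.079 m and x of bar_end_a in the frame of tray between -0.119 and 0.119 m and y of bar_end_a in the frame of tray between -0.079 and 0.079 m and z of each of bar_end_a, bar_end_b in the frame of tray below 0.075 m and x of bar_end_b in the frame of tray between -0.119 and 0.119 m and y of bar_end_b in the frame of tray between -0.079 and 0.079 m and contact force between the fingers and screwdriver below 0.05 N and contact force between the fingers and transit_bar below 0.05 N and linear speed of each of screwdriver, transit_bar below 0.03 m/s), for 0.2 s.
2. after that, the wheel runs on by itself: for 1 s it turns anticlockwise faster than 0.7 rad/s while the robot does not touch it (velocity of joint wheel above 0.7 rad/s and contact force between each of the arm, the fingers and wheel below 0.02 N), for 1 s.
At the end, for the whole second after the job is handed in: Wheel turned anticlockwise to a joint value above 6.2 rad and standing still (under 0.08 rad/s); both ends of screwdriver and bar within 119 x 79 mm of the tray centre in its x and y, screwdriver axis below 32 mm, bar ends below 75 mm over its underside, released, at rest (all of step 1 and value of joint wheel above 6.2 rad and velocity of joint wheel between -0.08 and 0.08 rad/s); the robot touches nothing.
It fails at once if a bystander (bottle, adapter, mouse) is pushed more than 20 mm or tipped (distance of any of bottle, adapter, mouse from where it was at the start of the episode above 0.02 m or angle between any of bottle, adapter, mouse's own z axis and vertical above 0.3 rad).
It also fails if it takes over 72 s, if anything falls off the work surface, if the arm or the gripper's body presses on something with over 40 N, if the wrist force passes 120 N, or if a joint passes its speed limit or range.

## Working session

There is one attempt and no reset: what is moved stays moved. The work goes in short steps, Python scripts to look and compute and a shell command to move; the robot and the scene stay as the last step left them, time stands still between calls to the robot, and variables do not carry over. Pictures are saved under pics/ and viewed, and the job is handed in when it is done.

View pics/top0.png

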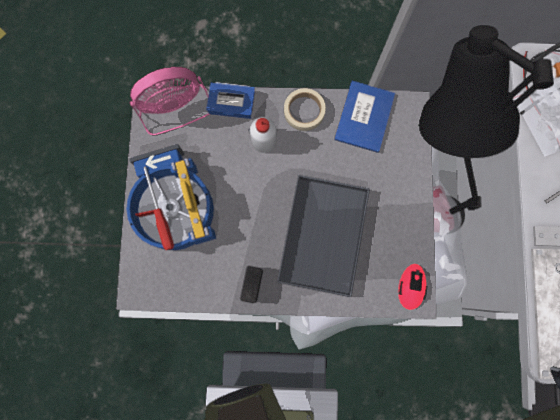

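View pics/scene0.png

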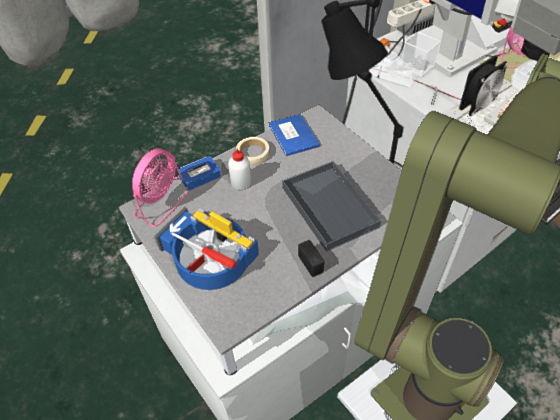

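The top view shows the blower at (170,208), with the stub pointing up in the picture (+x). The driver handle is at (162,230), the yellow bar at (190,200), the tray at (325,235), the bottle at (263,135), the adapter at (252,285) and the mouse at (413,287). Next I'll measure them.

```bash
cat > h.py <<'E'
from workcell import telemetry, optics, nets
import numpy as np,cv2
def rays(i,uv):
    f=210/np.tan(np.radians(i["fovy"]/2)); uv=np.atleast_2d(uv).astype(float)
    p=(uv-[i["cx"],i["cy"]])/f; q=p.copy()
    for _ in range(20): q=p/(1+i["k1"]*(q**2).sum(1,keepdims=True))
    return q
def dep(i,uv,d):
    q=rays(i,uv); c=np.c_[q*d[:,None],d]; M=i["world_to_cam"]
    return (c-M[:3,3])@M[:3,:3]
def atz(i,uv,z):
    q=rays(i,uv); M=np.array(i["world_to_cam"]); R=M[:3,:3]; C=-R.T@M[:3,3]
    v=np.c_[q,np.ones(len(q))]@R; return C+v*((z-C[2])/v[:,2])[:,None]
def proj(i,P):
    M=np.array(i["world_to_cam"]);c=np.atleast_2d(P)@M[:3,:3].T+M[:3,3];q=c[:,:2]/c[:,2:]
    q=q*(1+i["k1"]*(q**2).sum(1,keepdims=True));return q*210/np.tan(np.radians(i["fovy"]/2))+[i["cx"],i["cy"]]
def seg(cam,name):
    i=optics.camera_info(cam);im,d=optics.read_camera(cam);r=nets.silhouettes(cam,name)
    if not r: return None
    m=r[0]["pixels"]; v,u=np.nonzero(m); dd=d[v,u];k=dd>0
    return r[0]["conf"],dep(i,np.c_[u,v][k],dd[k]),m,i,im
E
python3 - <<'E'
from h import *
for cam in("top","scene"):
  for n in("blower","wheel","transit_bar","screwdriver","tray","bottle","adapter","mouse","red_vane"):
    r=seg(cam,n)
    if r is None: print(cam,n,None);continue
    c,P,m,i,im=r
    print(cam,n,round(c,2),len(P),"med",np.median(P,0).round(3),"lo",np.percentile(P,2,axis=0).round(3),"hi",np.percentile(P,98,axis=0).round(3))
    zt=np.percentile(P[:,2],98); T=P[P[:,2]>zt-.008]
    b=cv2.minAreaRect((T[:,:2]*1000).astype(np.float32)); print("   top rect",np.round(b[0],1),np.round(b[1],1),round(b[2],1),"ztop",zt.round(3))
im,_=optics.read_camera("top");cv2.imwrite("pics/topz.png",cv2.resize(im[130:270,110:310,::-1],None,fx=4,fy=4,interpolation=cv2.INTER_CUBIC))
E
```

```text
top blower 0.83 5617 med [0.576 0.238 0.188] lo [0.478 0.139 0.158] hi [0.682 0.31  0.22 ]
   top rect [575.8 231.6] [216.9 175.7] 17.6 ztop 0.22
top wheel 0.61 2544 med [0.56  0.231 0.167] lo [0.494 0.159 0.163] hi [0.627 0.298 0.2  ]
   top rect [560.8 218.7] [142.3 135. ] 49.8 ztop 0.2
top transit_bar 0.59 846 med [0.567 0.173 0.223] lo [0.495 0.149 0.183] hi [0.65  0.207 0.263]
   top rect [573.7 178.8] [59.  11.6] 16.1 ztop 0.263
top screwdriver 0.78 587 med [0.516 0.233 0.226] lo [0.469 0.208 0.206] hi [0.634 0.28  0.233]
   top rect [508.2 230.4] [87.6 20.1] 22.8 ztop 0.233
top tray 0.96 7985 med [ 0.51  -0.109  0.155] lo [ 0.396 -0.192  0.151] hi [ 0.628 -0.024  0.181]
   top rect [ 510.5 -106.9] [159.6 237.7] 80.2 ztop 0.181
top bottle 0.91 756 med [0.712 0.029 0.237] lo [0.697 0.003 0.164] hi [0.742 0.056 0.266]
   top rect [725.7  30.6] [28.7 27.1] 1.8 ztop 0.266
top adapter 0.82 555 med [0.402 0.045 0.201] lo [0.367 0.026 0.195] hi [0.433 0.063 0.204]
   top rect [400.5  45.8] [33.8 71.3] 80.4 ztop 0.204
top mouse 0.61 924 med [ 0.403 -0.298  0.173] lo [ 0.363 -0.326  0.1
[... 881 characters left out ...]
] lo [ 0.384 -0.193  0.148] hi [ 0.631 -0.014  0.18 ]
   top rect [ 508.4 -104.8] [163.4 246.3] 80.4 ztop 0.18
scene bottle 0.93 694 med [0.708 0.042 0.221] lo [0.695 0.011 0.158] hi [0.735 0.061 0.264]
   top rect [724.3  33.5] [26.5 30. ] 57.9 ztop 0.264
scene adapter 0.72 640 med [0.389 0.055 0.197] lo [0.36  0.023 0.149] hi [0.433 0.069 0.202]
   top rect [397.1  49. ] [34.7 76.3] 80.5 ztop 0.202
scene mouse 0.52 1529 med [0.559 0.241 0.168] lo [0.507 0.171 0.162] hi [0.625 0.293 0.219]
   top rect [539.4 217.7] [106.4  71.5] 13.5 ztop 0.219
scene red_vane 0.78 1518 med [0.564 0.243 0.168] lo [0.51  0.17  0.162] hi [0.627 0.297 0.2  ]
   top rect [541.2 242.7] [118.2 128.1] 21.4 ztop 0.2
```

View pics/topz.png

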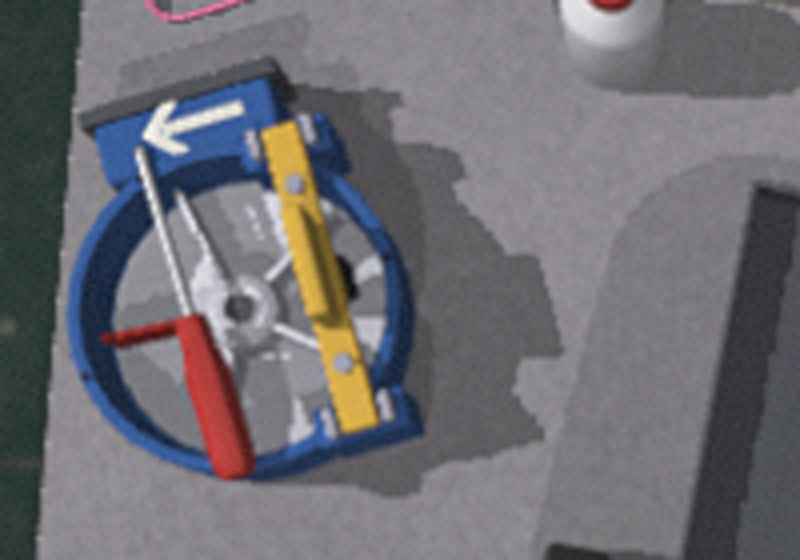

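```bash
python3 - <<'E'
from h import *
for cam in("top","scene"):
    i=optics.camera_info(cam);im,d=optics.read_camera(cam)
    v,u=np.nonzero(d>0);P=dep(i,np.c_[u,v],d[v,u])
    k=(P[:,2]>.2)&(P[:,0]>.3)&(P[:,0]<.95)&(abs(P[:,1])<.6);P=P[k]
    print(cam)
    H={}
    for x,y,z in P:
        a=(round(x,1),round(y,1));H[a]=max(H.get(a,0),z)
    for a in sorted(H):print(a,round(H[a],2),end="; ")
# driver line fit
for cam in("top","scene"):
    c,P,m,i,im=seg(cam,"screwdriver")
    hsv=cv2.cvtColor(im,cv2.COLOR_RGB2HSV)
    red=m&(hsv[...,1]>140); v,u=np.nonzero(red)
    A=atz(i,np.c_[u,v],.225)[:,:2]*1000
    print("\n",cam,cv2.minAreaRect(A.astype(np.float32)))
    k=P[:,2]>.2; Q=P[k]; a=(Q[:,:2]-Q[:,:2].mean(0)); w=np.linalg.svd(a,full_matrices=False)[2][0];
    if w[0]<0:w=-w
    t=a@w; print(Q.mean(0),w,np.degrees(np.arctan2(w[1],w[0])),t.min(),t.max(), Q[t<t.min()+.08][:,2].max(),np.polyfit(t,Q[:,2],1))
    for n,zz in(("transit_bar",0),):
        c,P,m,i,im=seg(cam,n);k=(P[:,2]>.215)&(P[:,2]<.228);b=cv2.minAreaRect((P[k][:,:2]*1000).astype(np.float32));print(n,b)
E
```

```text
top
(np.float64(0.3), np.float64(-0.6)) 0.24; (np.float64(0.3), np.float64(-0.5)) 0.24; (np.float64(0.4), np.float64(-0.6)) 0.24; (np.float64(0.4), np.float64(-0.5)) 0.24; (np.float64(0.4), np.float64(0.0)) 0.21; (np.float64(0.4), np.float64(0.1)) 0.21; (np.float64(0.5), np.float64(-0.6)) 0.24; (np.float64(0.5), np.float64(-0.5)) 0.24; (np.float64(0.5), np.float64(0.1)) 0.22; (np.float64(0.5), np.float64(0.2)) 0.26; (np.float64(0.5), np.float64(0.3)) 0.22; (np.float64(0.6), np.float64(-0.6)) 0.23; (np.float64(0.6), np.float64(-0.5)) 0.23; (np.float64(0.6), np.float64(-0.4)) 0.49; (np.float64(0.6), np.float64(-0.3)) 0.5; (np.float64(0.6), np.float64(0.1)) 0.21; (np.float64(0.6), np.float64(0.2)) 0.27; (np.float64(0.6), np.float64(0.3)) 0.22; (np.float64(0.7), np.float64(-0.6)) 0.24; (np.float64(0.7), np.float64(-0.5)) 0.23; (np.float64(0.7), np.float64(-0.4)) 0.6; (np.float64(0.7), np.float64(-0.3)) 0.58; (np.float64(0.7), np.float64(-0.2)) 0.43; (np.float64(0.7), np.float64(0.0)) 0.28; (np.float64(0.7), np.float64(0.1)) 0.24; (np.float64(0.7), np.float64(0.2)) 0.22; (np.float64(0.7),
[... 1634 characters left out ...]
262943267822266), 20.659021377563477)
[0.52241203 0.23427082 0.22546981] [0.92679499 0.37556762] 22.05939973928446 -0.05880962748126106 0.12671681805843846 0.23507478512952695 [-0.08455838  0.22546981]
transit_bar ((573.2787475585938, 179.194580078125), (170.01806640625, 21.437917709350586), 17.393226623535156)

 scene ((543.5281982421875, 250.42056274414062), (177.15817260742188, 21.726783752441406), 21.210718154907227)
[0.52719367 0.24294841 0.22405428] [0.94413936 0.32954646] 19.24124970693632 -0.06689706487226796 0.1190623353041787 0.23421233372208652 [-0.09205437  0.22405428]
transit_bar ((569.437255859375, 179.74935913085938), (164.773681640625, 28.326719284057617), 16.233219146728516)
```

```bash
python3 -m inch '[[[0.0238,-0.0274,-0.006],[0,0,0]],[[0.0238,-0.0274,-0.006],[0,0,0]],[[0.0238,-0.0274,-0.006],[0,0,0]],[[0.0238,-0.0274,-0.006],[0,0,0]],[[0.0238,-0.0274,-0.006],[0,0,0]],[[0.0238,-0.0274,-0.006],[0,0,0]],[[0.0238,-0.0274,-0.006],[0,0,0]],[[0.0238,-0.0274,-0.006],[0,0,0]]]' 0.4 60
python3 -m inch '[[[0.0238,-0.0274,0],[0,0,0]],[[0.0238,-0.0274,0],[0,0,0]],[[0.0238,-0.0274,0],[0,0,0]],[[0.0238,-0.0274,0],[0,0,0]],[[0.0238,-0.0274,0],[0,0,0]],[[0.0238,-0.0274,0],[0,0,0]],[[0.0238,-0.0274,0],[0,0,0]],[[0.0238,-0.0274,0],[0,0,0]]]'
python3 -m inch '[[[0.0238,-0.0274,0],[0,0,0]],[[0.0238,-0.0274,0],[0,0,0]],[[0.0238,-0.0274,0],[0,0,0]],[[0.0238,-0.0274,0],[0,0,0]],[[0.0238,-0.0274,0],[0,0,0]],[[0.0238,-0.0274,0],[0,0,0]],[[0.0238,-0.0274,0],[0,0,2]],[[0.01,-0.015,0],[0,0,0]]]'
python3 -m inch '[[[0,0,0],[0,0,0]],[[0,0,0],[0,0,0]]]'
python3 - <<'E'
from h import *
im,d=optics.read_camera("wrist");cv2.imwrite("pics/w1.png",im[:,:,::-1])
c,P,m,i,im=seg("wrist","screwdriver");print(c,len(P),np.median(P,0),P.min(0),P.max(0))
k=P[:,2]>.2;Q=P[k];print(cv2.minAreaRect((Q[Q[:,2]>.222][:,:2]*1000).astype(np.float32)))
hsv=cv2.cvtColor(im,cv2.COLOR_RGB2HSV);red=m&(hsv[...,1]>140)&((hsv[...,0]<10)|(hsv[...,0]>170));v,u=np.nonzero(red);print(cv2.minAreaRect((atz(i,np.c_[u,v],.225)[:,:2]*1000).astype(np.float32)))
r=seg("wrist","transit_bar")
if r: P=r[1];T=P[P[:,2]>.253];print(cv2.minAreaRect((T[:,:2]*1000).astype(np.float32)))
E
```

```text
time: 3.17
tool_pos: [0.3473, -0.3165, 0.3523]
tcp_rot: [[0.916, 0.401, 0.0], [0.401, -0.916, -0.0], [0.0, 0.001, -1.0]]
force: [0.8, 0.3, 0.2]
finger_gap: 0.0512
time: 3.83
tool_pos: [0.4337, -0.0392, 0.3524]
tcp_rot: [[0.916, 0.401, 0.001], [0.401, -0.916, -0.0], [0.001, 0.001, -1.0]]
force: [-0.2, -0.7, 0.2]
finger_gap: 0.051
time: 4.5
tool_pos: [0.5136, 0.2224, 0.3518]
tcp_rot: [[0.929, 0.37, 0.0], [0.37, -0.929, 0.001], [0.001, -0.001, -1.0]]
force: [-0.1, -0.8, -0.2]
finger_gap: 0.0513
time: 4.67
tool_pos: [0.513, 0.2198, 0.3516]
tcp_rot: [[0.929, 0.371, -0.001], [0.371, -0.929, -0.001], [-0.001, 0.0, -1.0]]
force: [-0.8, -0.3, 0.7]
finger_gap: 0.0513
0.58 7072 [0.52068755 0.2367412  0.22483678] [0.4634882  0.20726688 0.1643201 ] [0.62304221 0.27710216 0.2322007 ]
((506.4152526855469, 231.1516876220703), (89.5069808959961, 21.971208572387695), 21.380126953125)
((506.16705322265625, 230.815673828125), (89.7002182006836, 22.70728302001953), 21.464805603027344)
((566.698486328125, 179.45883178710938), (69.03142547607422, 25.719839096069336), 2.4536452293395996)
```

View pics/w1.png

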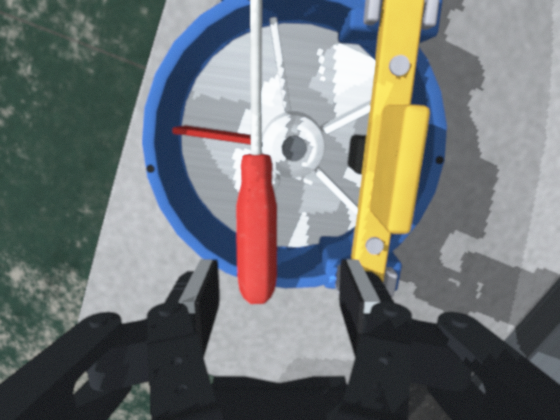

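The wrist view shows the handle from (255,160) to (258,300), aligned with the jaws. The grip point is about 13 mm ahead and 13 mm to the left. I'll go down and grip it.

```bash
python3 -m inch '[[[0.0132,-0.0127,0],[0,0,0]],[[0,0,0.02],[0,0,0]],[[0,0,0.02],[0,0,0]],[[0,0,0.018],[0,0,0]],[[0,0,0.0095],[0,0,0]],[[0,0,0],[0,0,0]]]'
python3 -m inch '[[[0,0,0],[0,0,0]],[[0,0,0],[0,0,0]],[[0,0,0],[0,0,0]],[[0,0,0],[0,0,0]],[[0,0,0],[0,0,0]],[[0,0,0],[0,0,0]]]' 1 60
```

```text
time: 5.42
tool_pos: [0.5196, 0.2347, 0.2815]
tcp_rot: [[0.93, 0.368, -0.005], [0.368, -0.93, -0.002], [-0.005, -0.0, -1.0]]
force: [-0.4, -0.1, -0.9]
finger_gap: 0.0514
time: 5.92
tool_pos: [0.5214, 0.2359, 0.2863]
tcp_rot: [[0.929, 0.369, 0.003], [0.369, -0.929, 0.001], [0.003, 0.001, -1.0]]
force: [-0.5, -0.6, 5.4]
finger_gap: 0.0205
```

```bash
python3 -m inch '[[[0,0,-0.03],[0,0,0]],[[0,0,-0.04],[0,0,0]],[[0,0,0],[0,0,6.24]],[[0,0,0],[0,0,6.24]],[[0,0,0],[0,0,6.24]],[[0,0,0],[0,0,6.24]],[[0,0,0],[0,0,6.24]],[[0,0,0],[0,0,0]]]'
python3 - <<'E'
from h import *
s=telemetry.get_state();R=s["tcp_rot"];print(s["tool_pos"],np.array(R).T@(np.array([.4815,-.0626,s["tool_pos"][2]])-s["tool_pos"]), np.degrees(np.arctan2(R[1][0],R[0][0])))
im,d=optics.read_camera("wrist");cv2.imwrite("pics/w2.png",im[:,:,::-1])
E
```

```text
time: 6.58
tool_pos: [0.5204, 0.2358, 0.3538]
tcp_rot: [[0.986, -0.167, -0.001], [-0.167, -0.986, -0.0], [-0.001, 0.0, -1.0]]
force: [0.5, -0.2, -0.4]
finger_gap: 0.0204
[0.52040978 0.23582149 0.35380056] [1.15960152e-02 3.00723938e-01 7.24558614e-05] -9.636872981079813
```

View pics/w2.png

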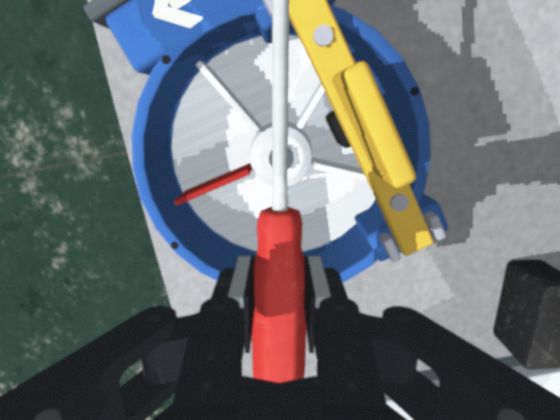

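```bash
python3 -m inch '[[[0.0015,0.0376,0],[0,0,0]],[[0.0015,0.0376,0],[0,0,0]],[[0.0015,0.0376,0],[0,0,0]],[[0.0015,0.0376,0],[0,0,0]],[[0.0015,0.0376,0],[0,0,0]],[[0.0015,0.0376,0],[0,0,0]],[[0.0015,0.0376,0],[0,0,0]],[[0.0015,0.0376,0],[0,0,0]]]'
python3 -m inch '[[[0,0,0.03],[0,0,0]],[[0,0,0.025],[0,0,0]],[[0,0,0],[0,0,0]]]'
python3 - <<'E'
from h import *
c,P,m,i,im=seg("top","screwdriver");cv2.imwrite("pics/t3.png",im[:,:,::-1]);print(c,P.min(0),P.max(0))
c,P,m,i,im=seg("scene","screwdriver");cv2.imwrite("pics/s3.png",im[:,:,::-1]);print(c,P.min(0),P.max(0))
s=telemetry.get_state();print(s["tool_pos"])
E
```

```text
time: 7.3
tool_pos: [0.4819, -0.0644, 0.3544]
tcp_rot: [[0.987, -0.163, 0.0], [-0.163, -0.987, 0.0], [0.0, -0.0, -1.0]]
force: [1.2, 0.1, -0.1]
finger_gap: 0.0208
time: 7.55
tool_pos: [0.48, -0.0631, 0.2935]
tcp_rot: [[0.986, -0.165, -0.01], [-0.165, -0.986, 0.003], [-0.01, -0.001, -1.0]]
force: [-1.7, 0.7, -1.9]
finger_gap: 0.0209
0.56 [ 0.42403781 -0.08660173  0.21528118] [ 0.60612813 -0.04705914  0.24267157]
0.62 [ 0.42114525 -0.07202445  0.2273581 ] [ 0.48196051 -0.04099798  0.24557938]
[ 0.48331767 -0.06258841  0.30120504]
```

View pics/s3.png

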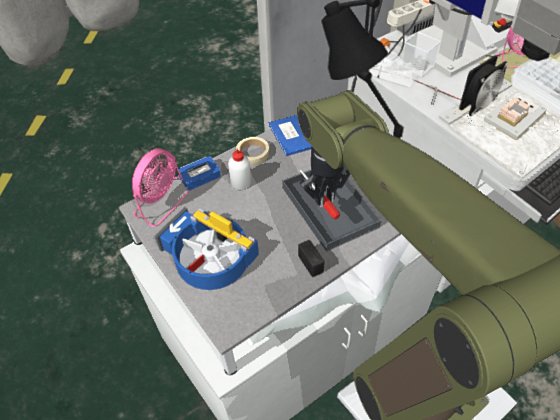

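```bash
python3 -m inch '[[[-0.003,0,0],[0,4,0]],[[0,0,0.025],[0,0,0]],[[0,0,0.025],[0,0,0]],[[0,0,0.01],[0,0,0]],[[0,0,0.006],[0,0,0]],[[0,0,0],[0,0,0]],[[0,0,0],[0,0,0]]]'
python3 -m inch '[[[0,0,0],[0,0,0]],[[0,0,0],[0,0,0]],[[0,0,0],[0,0,0]],[[0,0,0],[0,0,0]],[[0,0,0],[0,0,0]]]' 0.45
python3 -m inch '[[[0,0,-0.03],[0,0,0]],[[0,0,-0.04],[0,0,0]],[[0,0,-0.04],[0,-4,0]],[[0,0,0],[0,0,0]]]'
```

```text
time: 8.33
tool_pos: [0.4851, -0.0631, 0.2351]
tcp_rot: [[0.984, -0.165, 0.071], [-0.165, -0.986, -0.012], [0.072, 0.0, -0.997]]
force: [-0.7, -0.3, -0.1]
finger_gap: 0.0207
time: 8.75
tool_pos: [0.4843, -0.0632, 0.2339]
tcp_rot: [[0.984, -0.166, 0.069], [-0.166, -0.986, -0.012], [0.07, 0.0, -0.998]]
force: [-0.2, -0.4, 0.2]
finger_gap: 0.0471
time: 9.08
tool_pos: [0.4793, -0.0625, 0.3532]
tcp_rot: [[0.986, -0.166, 0.013], [-0.166, -0.986, -0.003], [0.013, 0.001, -1.0]]
force: [1.8, -0.7, 1.5]
finger_gap: 0.047
```

```bash
python3 - <<'E'
from h import *
im,d=optics.read_camera("wrist");cv2.imwrite("pics/w4.png",im[:,:,::-1])
r=seg("wrist","screwdriver");
if r: P=r[1];print(r[0],P.min(0),P.max(0))
r=seg("scene","screwdriver")
if r: P=r[1];print(r[0],P.min(0),P.max(0))
s=telemetry.get_state();print(s["tool_pos"],s["tcp_rot"])
E
```

```text
0.69 [ 0.35317554 -0.2894675   0.14838405] [ 0.43232165 -0.27040968  0.16722981]
0.65 [0.48870966 0.12482552 0.14905523] [0.6824563  0.21401459 0.26370195]
[ 0.47602412 -0.06171558  0.34144643] [[ 9.86127540e-01 -1.65967839e-01 -2.67427988e-03]
 [-1.65966532e-01 -9.86131134e-01  7.04935498e-04]
 [-2.75418727e-03 -2.51315352e-04 -9.99996176e-01]]
```

View pics/w4.png

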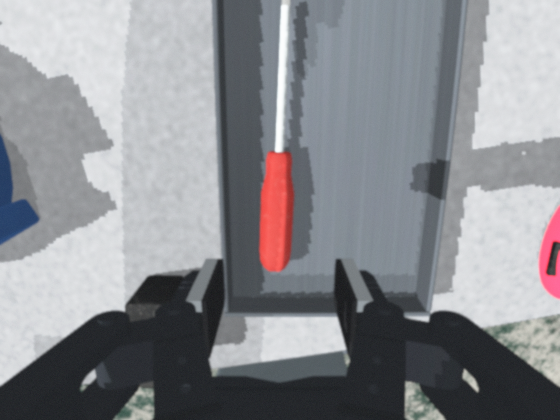

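The driver lies in the tray, with its handle at (277,210), clear of the walls. Next is the bar.

```bash
python3 -m inch '[[[0.0079,-0.0364,-0.003],[0,0,0]],[[0.0079,-0.0364,-0.003],[0,0,0]],[[0.0079,-0.0364,-0.003],[0,0,0]],[[0.0079,-0.0364,0],[0,0,0]],[[0.0079,-0.0364,0],[0,0,0]],[[0.0079,-0.0364,0],[0,0,0]],[[0.0079,-0.0364,0],[0,0,0]],[[0,0,0],[0,0,-6.55]]]'
python3 -m inch '[[[0,0,0],[0,0,-6.55]],[[0,0,0],[0,0,-6.55]],[[0,0,0],[0,0,-6.55]],[[0,0,0],[0,0,0]],[[0,0,0],[0,0,0]]]'
python3 - <<'E'
from h import *
s=telemetry.get_state();i=optics.camera_info("wrist");im,d=optics.read_camera("wrist");cv2.imwrite("pics/w5.png",im[:,:,::-1])
print(s["tool_pos"],np.degrees(np.arctan2(s["tcp_rot"][1][0],s["tcp_rot"][0][0])))
hsv=cv2.cvtColor(im,cv2.COLOR_RGB2HSV);m=(hsv[...,0]>15)&(hsv[...,0]<32)&(hsv[...,1]>120)&(d>0)
v,u=np.nonzero(m);P=dep(i,np.c_[u,v],d[v,u]);print(len(P),P[:,2].max())
for lo,hi in((.254,.27),(.216,.228)):
    T=P[(P[:,2]>lo)&(P[:,2]<hi)];print(len(T),cv2.minAreaRect((T[:,:2]*1000).astype(np.float32)))
E
```

```text
time: 10.0
tool_pos: [0.5738, 0.185, 0.3491]
tcp_rot: [[0.999, -0.046, -0.004], [-0.046, -0.999, 0.001], [-0.004, -0.001, -1.0]]
force: [-0.7, -0.3, 0.6]
finger_gap: 0.047
time: 10.42
tool_pos: [0.5729, 0.1802, 0.3504]
tcp_rot: [[0.959, 0.284, -0.003], [0.284, -0.959, -0.001], [-0.003, -0.0, -1.0]]
force: [-0.4, 0.2, -0.8]
finger_gap: 0.0471
[0.57291421 0.18015501 0.35040043] 16.489942768432357
8730 0.2623265202693811
2805 ((572.2843017578125, 179.4952850341797), (59.42222213745117, 12.037330627441406), 18.272075653076172)
5572 ((571.9735717773438, 179.33343505859375), (168.9151611328125, 20.02865982055664), 18.37786102294922)
```

View pics/w5.png

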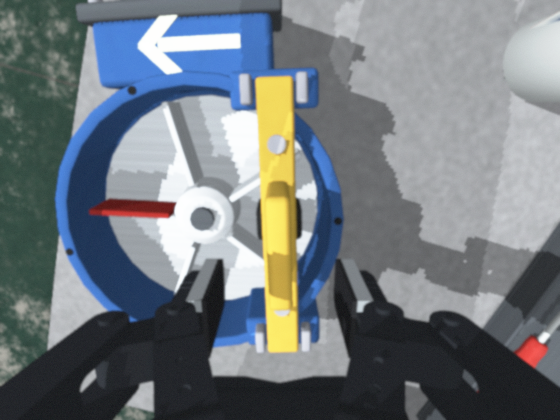

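The wrist view shows the bar upright in the picture, from (277,80) to (283,350), with the tab between the open fingers. I'll go down, grip it and lift.

```bash
python3 -m inch '[[[-0.001,0,0.02],[0,0,-1.8]],[[0,0,0.02],[0,0,0]],[[0,0,0.0115],[0,0,0]],[[0,0,0],[0,0,0]],[[0,0,0],[0,0,0]]]'
python3 -m inch '[[[0,0,0],[0,0,0]],[[0,0,0],[0,0,0]],[[0,0,0],[0,0,0]],[[0,0,0],[0,0,0]],[[0,0,0],[0,0,0]],[[0,0,0],[0,0,0]]]' 1 80
python3 -m inch '[[[0,0,-0.01],[0,0,0]],[[0,0,-0.02],[0,0,0]],[[0,0,-0.03],[0,0,0]],[[0,0,-0.03],[0,0,0]],[[0,0,0],[0,0,0]],[[0,0,0],[0,0,0]]]'
python3 - <<'E'
from h import *
s=telemetry.get_state();R=np.array(s["tcp_rot"])
im,d=optics.read_camera("wrist");cv2.imwrite("pics/w6.png",im[:,:,::-1]);print(s["tool_pos"],np.degrees(np.arctan2(R[1,0],R[0,0])),s["finger_gap"])
E
```

```text
time: 10.88
tool_pos: [0.5721, 0.1798, 0.2999]
tcp_rot: [[0.949, 0.315, -0.002], [0.315, -0.949, -0.0], [-0.002, -0.0, -1.0]]
force: [0.4, 0.2, 0.1]
finger_gap: 0.0471
time: 11.38
tool_pos: [0.573, 0.1802, 0.3026]
tcp_rot: [[0.949, 0.316, 0.003], [0.316, -0.949, 0.001], [0.003, 0.0, -1.0]]
force: [-0.4, 0.8, 5.4]
finger_gap: 0.0107
time: 11.88
tool_pos: [0.5729, 0.18, 0.393]
tcp_rot: [[0.949, 0.317, 0.004], [0.317, -0.949, 0.001], [0.004, 0.001, -1.0]]
force: [-0.2, 0.0, -2.1]
finger_gap: 0.0112
[0.57289604 0.18001076 0.39304621] 18.453451878431004 0.011187157503167401
```

View pics/w6.png

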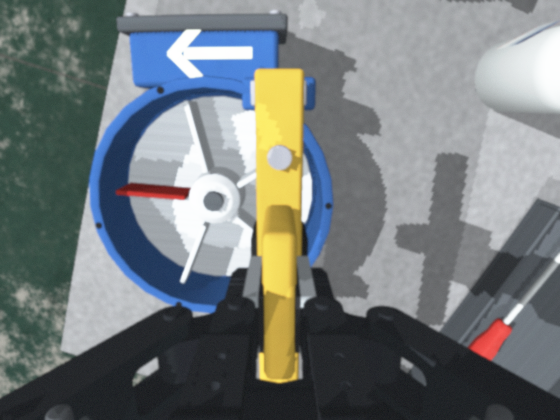

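```bash
python3 -m inch '[[[0,0,0],[0,0,7.04]],[[0,0,0],[0,0,7.04]],[[0,0,0],[0,0,7.04]],[[0,0,0],[0,0,7.04]],[[0,0,0],[0,0,0]]]'
python3 - <<'E'
from h import *
s=telemetry.get_state();R=np.array(s["tcp_rot"]);print(R.T@(np.array([.5034,-.1415,s["tool_pos"][2]])-s["tool_pos"]), np.degrees(np.arctan2(R[1,0],R[0,0])),s["tool_pos"])
i=optics.camera_info("top");im,d=optics.read_camera("top");cv2.imwrite("pics/t6.png",im[:,:,::-1])
hsv=cv2.cvtColor(im,cv2.COLOR_RGB2HSV);m=((hsv[...,0]<10)|(hsv[...,0]>170))&(hsv[...,1]>140);m[:,:270]=0;m[:,380:]=0;m[:170]=0
v,u=np.nonzero(m);A=atz(i,np.c_[u,v],.17);b=cv2.minAreaRect((A[:,:2]*1000).astype(np.float32));print(b)
r=np.radians(-9.8);T=np.array([[np.cos(r),np.sin(r)],[-np.sin(r),np.cos(r)]]);print(T@(np.array(b[0])-[509.5,-106]))
E
```

```text
time: 12.35
tool_pos: [0.5717, 0.1798, 0.3875]
tcp_rot: [[0.985, -0.171, -0.005], [-0.171, -0.985, -0.001], [-0.005, 0.002, -1.0]]
force: [-0.2, -0.7, -1.8]
finger_gap: 0.0106
[-0.01252826  0.32821069  0.00073519] -9.821331161031992 [0.57172992 0.17976434 0.38750565]
((476.9438781738281, -61.14851379394531), (23.037639617919922, 86.87895202636719), 77.175048828125)
[-39.7152086   38.65564758]
```

View pics/t6.png

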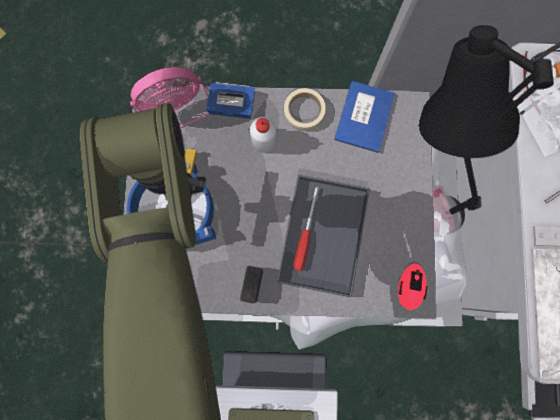

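```bash
python3 -m inch '[[[-0.0014,0.0365,0],[0,0,0]],[[-0.0014,0.0365,0],[0,0,0]],[[-0.0014,0.0365,0],[0,0,0]],[[-0.0014,0.0365,0],[0,0,0]],[[-0.0014,0.0365,0],[0,0,0]],[[-0.0014,0.0365,0],[0,0,0]],[[-0.0014,0.0365,0],[0,0,0]],[[-0.0014,0.0365,0],[0,0,0]]]'
python3 -m inch '[[[-0.0013,0.0362,0],[0,0,0]],[[0,0,0],[0,0,0]],[[0,0,0.035],[0,0,0]],[[0,0,0.03],[0,0,0]],[[0,0,0.02],[0,0,0]],[[0,0,0],[0,0,0]],[[0,0,0],[0,0,0]]]'
python3 - <<'E'
from h import *
im,d=optics.read_camera("scene");cv2.imwrite("pics/s7.png",cv2.resize(im[130:270,220:420,::-1],None,fx=4,fy=4))
im,d=optics.read_camera("top");cv2.imwrite("pics/t7.png",cv2.resize(im[150:310,220:420,::-1],None,fx=3.5,fy=3.5))
s=telemetry.get_state();print(s["tool_pos"])
E
```

```text
time: 13.07
tool_pos: [0.5111, -0.1074, 0.3894]
tcp_rot: [[0.986, -0.165, -0.002], [-0.165, -0.986, 0.001], [-0.002, -0.0, -1.0]]
force: [0.4, 0.7, -2.3]
finger_gap: 0.0108
time: 13.65
tool_pos: [0.504, -0.1408, 0.3038]
tcp_rot: [[0.986, -0.167, -0.004], [-0.167, -0.986, 0.002], [-0.004, -0.001, -1.0]]
force: [-0.3, -0.2, -1.7]
finger_gap: 0.0109
[ 0.5054451  -0.14137147  0.30738705]
```

View pics/s7.png

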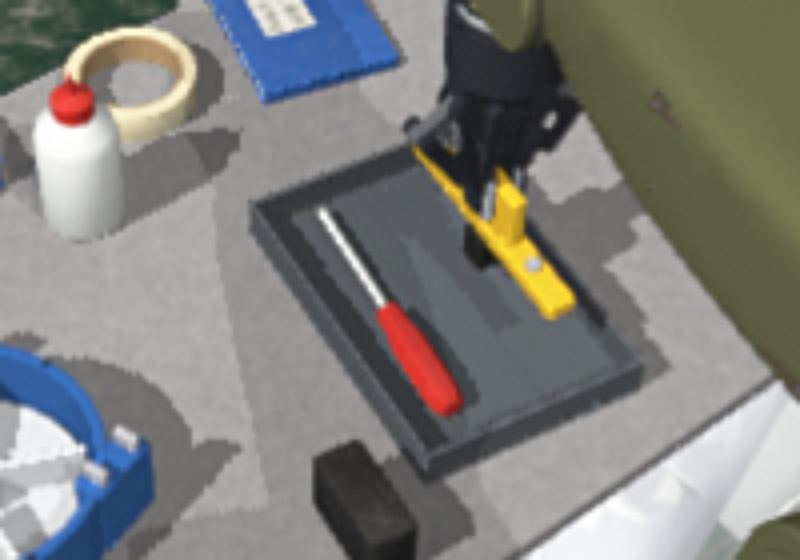

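View pics/t7.png

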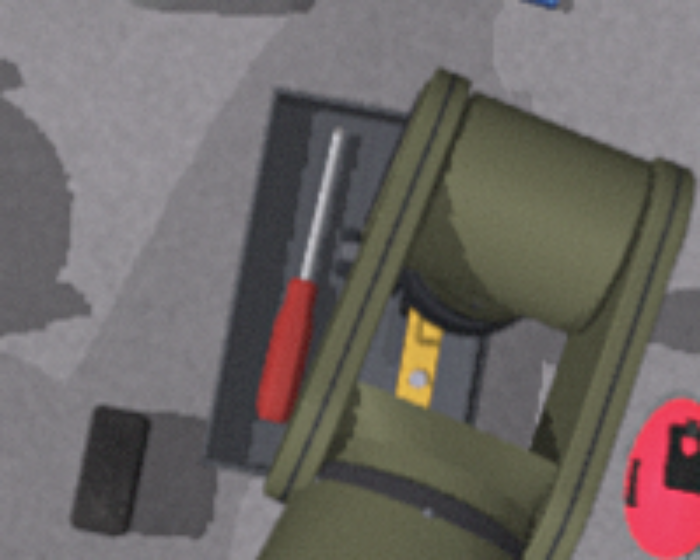

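The bar hangs inside the tray beside the driver. I'll lower it the rest of the way.

```bash
python3 -m inch '[[[0,0,0.012],[0,0,0]],[[0,0,0.01],[0,0,0]],[[0,0,0.006],[0,0,0]],[[0,0,0.003],[0,0,0]],[[0,0,0],[0,0,0]],[[0,0,0],[0,0,0]]]'
```

```text
time: 14.25
tool_pos: [0.5048, -0.1415, 0.2747]
tcp_rot: [[0.986, -0.169, 0.0], [-0.169, -0.986, -0.0], [0.0, 0.0, -1.0]]
force: [0.9, -0.5, -1.9]
finger_gap: 0.0108
```

```bash
python3 -m inch '[[[0,0,0.002],[0,0,0]],[[0,0,0],[0,0,0]],[[0,0,0],[0,0,0]]]'
```

```text
time: 14.5
tool_pos: [0.5052, -0.1416, 0.2735]
tcp_rot: [[0.986, -0.169, 0.001], [-0.169, -0.986, -0.001], [0.002, 0.0, -1.0]]
force: [0.6, -0.8, 1.2]
finger_gap: 0.0109
```

```bash
python3 -m inch '[[[0,0,0],[0,0,0]],[[0,0,0],[0,0,0]],[[0,0,0],[0,0,0]],[[0,0,0],[0,0,0]],[[0,0,0],[0,0,0]]]' 0.55
python3 -m inch '[[[0,0,-0.02],[0,0,0]],[[0,0,-0.035],[0,0,0]],[[0,0,-0.04],[0,0,0]],[[0,0,0],[0,0,0]],[[0,0,0],[0,0,0]]]'
python3 - <<'E'
from h import *
im,d=optics.read_camera("wrist");cv2.imwrite("pics/w8.png",im[:,:,::-1])
im,d=optics.read_camera("scene");cv2.imwrite("pics/s8.png",cv2.resize(im[130:270,220:420,::-1],None,fx=4,fy=4))
E
```

```text
time: 14.92
tool_pos: [0.5048, -0.1414, 0.2728]
tcp_rot: [[0.986, -0.169, -0.0], [-0.169, -0.986, 0.0], [-0.0, -0.0, -1.0]]
force: [-0.0, 0.3, -0.1]
finger_gap: 0.0386
time: 15.33
tool_pos: [0.5058, -0.1418, 0.3717]
tcp_rot: [[0.986, -0.169, 0.006], [-0.169, -0.986, -0.003], [0.007, 0.001, -1.0]]
force: [-0.1, -0.4, -0.9]
finger_gap: 0.0383
```

View pics/w8.png

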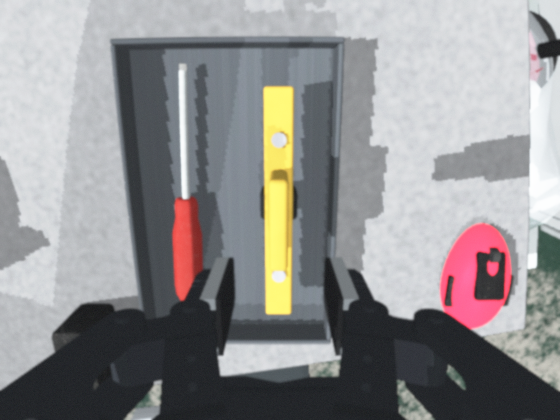

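View pics/s8.png

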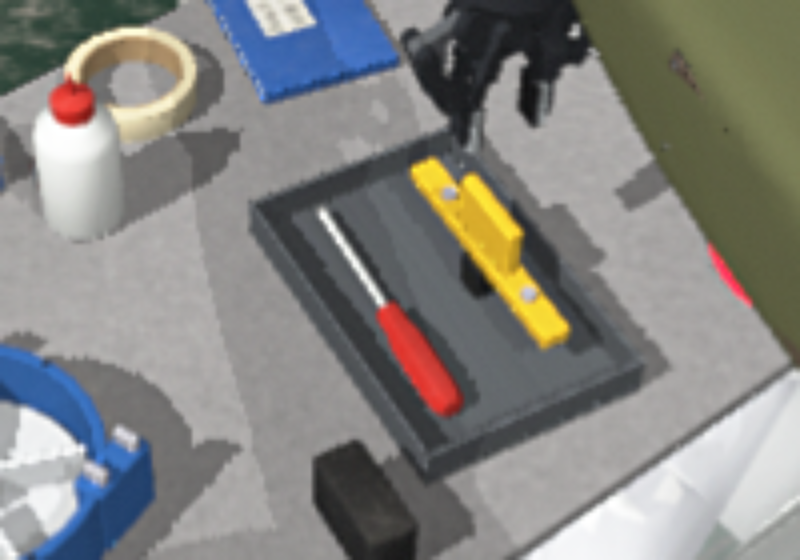

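Both parts stand in the tray: driver from (183,70) to (188,300), bar from (278,90) to (280,312), upright on its foot. Next I'll square the tool, close the fingers and move over the wheel.

```bash
python3 -m inch '[[[0,0,0],[0,0,-4.85]],[[0,0,0],[0,0,-4.85]],[[0,-0.039,0],[0,0,0]],[[0,-0.039,0],[0,0,0]],[[0,-0.039,0],[0,0,0]],[[0,-0.039,0],[0,0,0]],[[0,-0.039,0],[0,0,0]],[[0,-0.039,0],[0,0,0]]]' 1 60
python3 -m inch '[[[0,-0.039,0],[0,0,0]],[[0,-0.039,0],[0,0,0]],[[0,-0.039,0],[0,0,0]],[[0,-0.039,0],[0,0,0]],[[0,0,0],[0,0,0]],[[0,0,0],[0,0,0]]]'
cat > wh.py <<'E'
from h import *
import sys
s=telemetry.get_state();R=np.array(s["tcp_rot"]);i=optics.camera_info("wrist");im,d=optics.read_camera("wrist");cv2.imwrite(sys.argv[1],im[:,:,::-1])
print(s["time"],s["tool_pos"],np.degrees(np.arctan2(R[1,0],R[0,0])),s["finger_gap"])
hsv=cv2.cvtColor(im,cv2.COLOR_RGB2HSV)
v,u=np.nonzero(d>0);P=dep(i,np.c_[u,v],d[v,u]);H=hsv[v,u]
c0=np.array([.5567,.227]);rr=np.hypot(*(P[:,:2]-c0).T)
rim=P[(abs(P[:,2]-.21)<.004)&(rr<.1)&(rr>.07)&(H[:,0]>100)&(H[:,0]<125)]
from scipy.optimize import least_squares
f=least_squares(lambda p:np.hypot(*(rim[:,:2]-p[:2]).T)-.086,c0,loss="soft_l1",f_scale=.003).x;print("rim centre",f,len(rim))
hub=P[(rr<.024)&(P[:,2]>.193)];print("hub",hub[:,:2].mean(0),np.median(hub[:,2]),(hub[:,:2].min(0)+hub[:,:2].max(0))/2)
q=P[:,:2]-f;r=np.hypot(*q.T);k=(r>.03)&(r<.074)&(P[:,2]>.188)&(P[:,2]<.2);a=np.degrees(np.arctan2(q[k,1],q[k,0]))%360
h,_=np.histogram(a,72,(0,360));print([(5*j,int(n)) for j,n in enumerate(h) if n>5])
kr=k&((H[:,0]<8)|(H[:,0]>172))&(H[:,1]>140);print("red",np.median(np.degrees(np.arctan2(q[kr,1],q[kr,0]))),kr.sum())
z=np.exp(1j*np.radians(a)*5).mean();print("vane phase",np.degrees(np.angle(z))/5%72,abs(z))
E
python3 wh.py pics/w9.png
```

```text
time: 16.1
tool_pos: [0.5038, 0.0943, 0.3654]
tcp_rot: [[1.0, -0.0, -0.004], [-0.0, -1.0, -0.0], [-0.004, 0.0, -1.0]]
force: [1.8, 0.9, -0.4]
finger_gap: -0.0005
time: 16.6
tool_pos: [0.5038, 0.2502, 0.365]
tcp_rot: [[1.0, 0.004, -0.004], [0.004, -1.0, -0.002], [-0.004, 0.002, -1.0]]
force: [-0.6, 0.7, -0.0]
finger_gap: 0.0001
16.6 [0.50384983 0.25018183 0.36502893] 0.2006165376881749 5.349289023417513e-05
rim centre [0.55689874 0.22688198] 10789
hub [0.55689724 0.22724742] 0.1940447914677411 [0.55518139 0.22749408]
[(25, 78), (30, 413), (35, 7), (100, 376), (105, 67), (170, 215), (175, 177), (215, 19), (220, 39), (240, 24), (245, 367), (250, 10), (315, 302), (320, 228), (350, 18), (355, 43)]
red 102.8082631589793 365
vane phase 31.10932346690895 0.9002027885382708
```

View pics/w9.png

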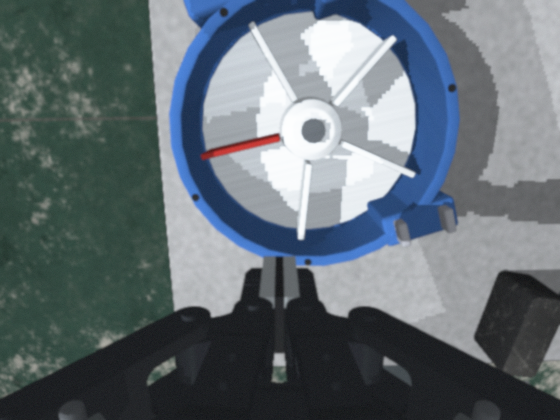

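Vanes are at 31, 103 (red), 175, 247 and 319 degrees, and the wheel centre is at (0.557, 0.227). I'll lower the closed fingers behind the 175-degree vane.

```bash
python3 -m inch '[[[0.002,0,0.03],[0,0,0]],[[0,0,0.03],[0,0,0]],[[0,0,0.03],[0,0,0]],[[0,0,0.015],[0,0,0]],[[0,0,0.007],[0,0,0]],[[0,0,0],[0,0,0]],[[0,0,0],[0,0,0]]]'
python3 wh.py pics/w10.png | head -3
```

```text
time: 17.23
tool_pos: [0.5074, 0.248, 0.2598]
tcp_rot: [[1.0, -0.002, 0.002], [-0.002, -1.0, 0.002], [0.002, -0.002, -1.0]]
force: [-6.6, 1.5, 16.9]
finger_gap: 0.0
17.2333 [0.50742291 0.24798321 0.25979364] -0.14206421114708856 6.097001283495523e-06
rim centre [0.55752891 0.22611612] 15877
hub [0.55719485 0.22723285] 0.1939857517780445 [0.55544308 0.22774665]
```

View pics/w10.png

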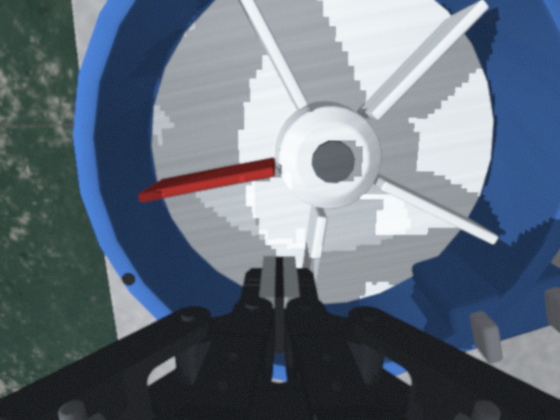

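```bash
python3 -m inch '[[[0,0,-0.006],[0,0,0]],[[0,0,0],[0,0,0]],[[0,0,0],[0,0,0]]]'; python3 - <<'E'
from h import *
im,d=optics.read_camera("scene");cv2.imwrite("pics/s11.png",cv2.resize(im[170:310,130:290,::-1],None,fx=5,fy=5,interpolation=cv2.INTER_CUBIC)[:600])
E
python3 - <<'E'
from h import *
i=optics.camera_info("wrist");im,d=optics.read_camera("wrist");s=telemetry.get_state();p=np.array(s["tool_pos"]);print(p,s["force"])
v,u=np.nonzero(d>0);P=dep(i,np.c_[u,v],d[v,u]);g=cv2.cvtColor(im,cv2.COLOR_RGB2HSV)[v,u,2]
k=(abs(P[:,0]-p[0])<.05)&(abs(P[:,1]-p[1])<.06)&(P[:,2]<p[2]+.02)&(g<110)&(P[:,2]>.175)
Q=P[k]-p
for z in np.arange(-.085,.02,.008):
    w=Q[(Q[:,2]>=z)&(Q[:,2]<z+.008)]
    if len(w)>5:print(round(z,3),len(w),np.percentile(w,2,axis=0).round(3),np.percentile(w,98,axis=0).round(3))
E
```

```text
time: 17.53
tool_pos: [0.5069, 0.2473, 0.2613]
tcp_rot: [[1.0, -0.002, -0.0], [-0.002, -1.0, -0.0], [-0.0, 0.0, -1.0]]
force: [0.4, -0.6, -1.3]
finger_gap: 0.0
[0.50658092 0.24763345 0.26058122] [-0.69247392  0.40754533 -0.18659234]
-0.085 1663 [-0.02   0.002 -0.085] [ 0.046  0.06  -0.077]
-0.077 1889 [-0.019  0.003 -0.077] [ 0.046  0.06  -0.069]
-0.069 2428 [-0.016 -0.026 -0.069] [ 0.049  0.06  -0.061]
-0.061 2205 [-0.029 -0.014 -0.061] [ 0.038  0.06  -0.053]
-0.053 1059 [-0.007 -0.014 -0.053] [ 0.034  0.059 -0.045]
-0.045 546 [ 0.005 -0.014 -0.045] [ 0.01   0.012 -0.037]
-0.037 1166 [-0.011 -0.02  -0.037] [ 0.012  0.017 -0.029]
-0.029 3400 [-0.009 -0.033 -0.029] [ 0.012  0.03  -0.021]
-0.021 7150 [-0.01  -0.038 -0.021] [ 0.011  0.035 -0.013]
-0.013 5045 [-0.009 -0.044 -0.013] [ 0.016  0.042 -0.005]
-0.005 9606 [-0.006 -0.05  -0.005] [0.016 0.048 0.003]
0.003 10878 [ 0.001 -0.056  0.003] [0.016 0.054 0.011]
0.011 7113 [ 0.009 -0.056  0.011] [0.017 0.054 0.018]
0.019 386 [ 0.017 -0.019  0.019] [0.018 0.017 0.02 ]
```

View pics/s11.png

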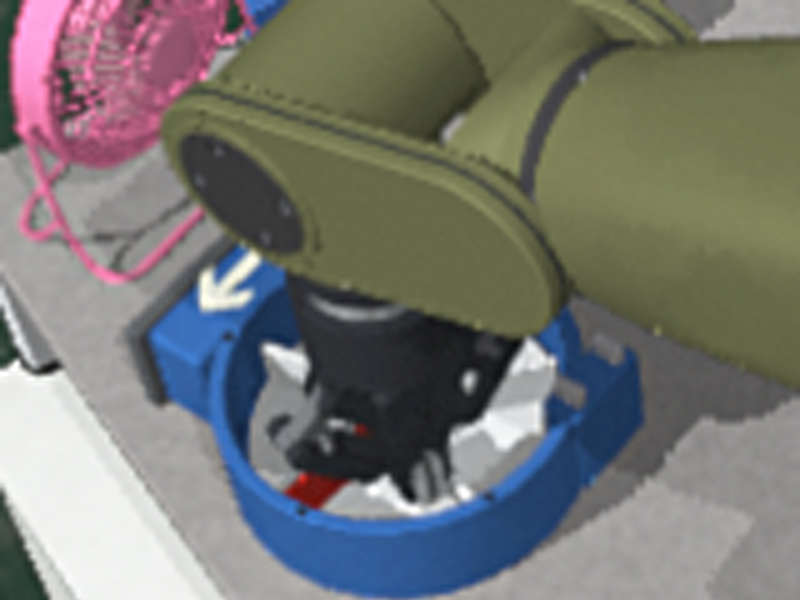

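```bash
python3 -m inch '[[[0,0.003,0],[0,0,0]],[[0,0.003,0],[0,0,0]],[[0,0,0],[0,0,0]],[[0,0,0],[0,0,0]]]'
python3 wh.py pics/w12.png
```

```text
time: 17.97
tool_pos: [0.5068, 0.2423, 0.2615]
tcp_rot: [[1.0, -0.001, -0.0], [-0.001, -1.0, -0.0], [-0.0, 0.0, -1.0]]
force: [-0.1, 0.6, -0.4]
finger_gap: 0.0001
17.9667 [0.50679397 0.242271   0.26147923] -0.03218558118202935 7.1914287821246e-05
rim centre [0.55613034 0.22699975] 18954
hub [0.55736566 0.22717079] 0.19398398727533145 [0.55584822 0.22597694]
[(40, 721), (45, 762), (110, 198), (115, 1041), (145, 17), (150, 100), (155, 78), (160, 73), (165, 55), (170, 45), (175, 31), (185, 505), (190, 343), (215, 71), (220, 244), (225, 7), (255, 12), (260, 1123), (265, 148), (330, 678), (335, 586)]
red 116.20531747674426 1099
vane phase 45.627147632520376 0.803729343828165
```

View pics/w12.png

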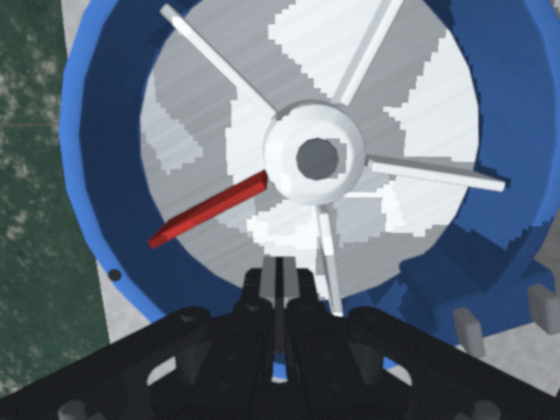

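The slow test nudge turned the wheel freely: the red vane moved from 103 to 116 degrees. I'll back up a little, then give a brisk push and lift out.

```bash
python3 -m inch '[[[0.003,-0.008,0],[0,0,0]],[[0,0,0],[0,0,0]],[[0,0.01,0],[0,0,0]],[[0,0.018,0],[0,0,0]],[[0,0.018,0],[0,0,0]],[[0,0.012,-0.015],[0,0,0]],[[0,0.004,-0.04],[0,0,0]],[[0,0,-0.04],[0,0,0]]]'
python3 - <<'E'
from h import *
import subprocess
E
python3 wh.py pics/w13.png; python3 wh.py pics/w14.png
```

```text
time: 18.68
tool_pos: [0.5086, 0.1871, 0.3547]
tcp_rot: [[1.0, -0.001, -0.006], [-0.001, -1.0, -0.002], [-0.006, 0.002, -1.0]]
force: [0.8, 0.5, -0.1]
finger_gap: -0.0001
18.6833 [0.50855699 0.18706607 0.35471707] -0.06037995875881617 -0.00011843164091779856
rim centre [0.55698814 0.22646481] 11903
hub [0.55713415 0.22628811] 0.19403619396749147 [0.55676175 0.22865955]
[(10, 89), (15, 539), (20, 13), (85, 357), (90, 117), (155, 116), (160, 325), (215, 12), (220, 36), (225, 29), (230, 458), (235, 12), (300, 269), (305, 235), (350, 29), (355, 37)]
red -126.62332084252571 380
vane phase 16.325451064094626 0.9519581518211999
18.7333 [0.51170834 0.18818125 0.36728899] -0.04557407397326663 -0.00042811140592078094
rim centre [0.55676546 0.22660059] 12537
hub [0.55709943 0.22625446] 0.19405009420417832 [0.55539324 0.22751809]
[(25, 53), (30, 466), (35, 13), (100, 298), (105, 96), (170, 57), (175, 340), (215, 9), (220, 33), (240, 6), (245, 387), (250, 51), (315, 221), (320, 246), (350, 19), (355, 31)]
red -111.01549830688205 331
vane phase 31.97069659457042 0.9182311224542288
```

View pics/w14.png

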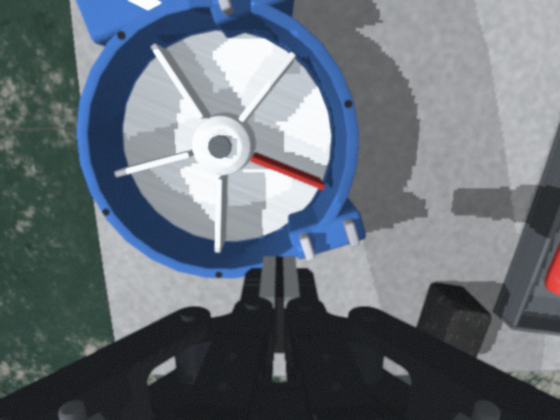

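The wheel turned 15.6° in 0.05 s, about 5.4 rad/s anticlockwise. The fingers are clear, so I'll wait and watch it run down.

```bash
sed -n '1,$p' wh.py > /dev/null
W='x'
python3 -m inch '[[[0,0,-0.02],[0,0,0]],[[0,0,0],[0,0,0]],[[0,0,0],[0,0,0]],[[0,0,0],[0,0,0]]]' >/dev/null; python3 wh.py pics/a1.png | egrep '^[0-9]|red'
python3 -m inch '[[[0,0,0],[0,0,0]],[[0,0,0],[0,0,0]],[[0,0,0],[0,0,0]],[[0,0,0],[0,0,0]]]' >/dev/null; python3 wh.py pics/a2.png | egrep '^[0-9]|red'
python3 -m inch '[[[0,0,0],[0,0,0]],[[0,0,0],[0,0,0]],[[0,0,0],[0,0,0]],[[0,0,0],[0,0,0]]]' >/dev/null; python3 wh.py pics/a3.png | egrep '^[0-9]|red'
python3 -m inch '[[[0,0,0],[0,0,0]],[[0,0,0],[0,0,0]],[[0,0,0],[0,0,0]],[[0,0,0],[0,0,0]]]' >/dev/null; python3 wh.py pics/a4.png | egrep '^[0-9]|red'
python3 -m inch '[[[0,0,0],[0,0,0]],[[0,0,0],[0,0,0]],[[0,0,0],[0,0,0]],[[0,0,0],[0,0,0]],[[0,0,0],[0,0,0]]]' >/dev/null; python3 wh.py pics/a5.png | egrep '^[0-9]|red'
python3 -m inch '[[[0,0,0],[0,0,0]],[[0,0,0],[0,0,0]],[[0,0,0],[0,0,0]],[[0,0,0],[0,0,0]],[[0,0,0],[0,0,0]]]' >/dev/null; python3 wh.py pics/a6.png | egrep '^[0-9]|red'
python3 -m inch '[[[0,0,0],[0,0,0]],[[0,0,0],[0,0,0]],[[0,0,0],[0,0,0]],[[0,0,0],[0,0,0]],[[0,0,0],[0,0,0]]]' >/dev/null; python3 wh.py pics/a7.png | egrep '^[0-9]|red'
python3 -m inch '[[[0,0,0],[0,0,0]],[[0,0,0],[0,0,0]],[[0,0,0],[0,0,0]],[[0,0,0],[0,0,0]],[[0,0,0],[0,0,0]],[[0,0,0],[0,0,0]],[[0,0,0],[0,0,0]]]' >/dev/null; python3 wh.py pics/a8.png | egrep '^[0-9]|red'
python3 -m inch '[[[0,0,0],[0,0,0]],[[0,0,0],[0,0,0]],[[0,0,0],[0,0,0]],[[0,0,0],[0,0,0]],[[0,0,0],[0,0,0]],[[0,0,0],[0,0,0]],[[0,0,0],[0,0,0]]]' >/dev/null; python3 wh.py pics/a9.png | egrep '^[0-9]|red'
python3 -m inch '[[[0,0,0],[0,0,0]],[[0,0,0],[0,0,0]],[[0,0,0],[0,0,0]],[[0,0,0],[0,0,0]],[[0,0,0],[0,0,0]],[[0,0,0],[0,0,0]],[[0,0,0],[0,0,0]]]' >/dev/null; python3 wh.py pics/a10.png | egrep '^[0-9]|red'
```

```text
19.1167 [0.50966376 0.18831685 0.37584765] -0.01115838847313849 6.056435161902013e-05
red -2.3760205486935027 403
19.5 [0.50977387 0.1885671  0.37627613] -0.005405057428517967 -0.00015529969210384867
red 95.81973792079386 333
19.8833 [0.50986449 0.18857683 0.37687649] -0.0062520321486676635 0.0001397808515809882
red -175.5349332734658 285
20.2667 [0.50983985 0.18856844 0.37685596] -0.009884781168389327 5.0803044612840936e-05
red -98.71871028158029 313
20.7333 [0.50984294 0.18858944 0.3768092 ] -0.00784567503782186 4.750095640414139e-05
red -20.47214459678422 415
21.2 [0.50985619 0.18856909 0.37681831] -0.009992260963557516 -0.000192021987132785
red 46.1276045527251 413
21.6667 [0.50987461 0.18856998 0.3768147 ] -0.008552366724738372 4.367906584703017e-05
red 100.97587695390042 314
22.3 [0.50985587 0.18856211 0.37683647] -0.01020867159094395 4.319540248447147e-05
red 158.93959373841108 328
22.9333 [0.50987336 0.18856343 0.37681594] -0.008764799346108179 1.8335131097382573e-05
red -162.7237097419968 284
23.5667 [0.50985157 0.18859368 0.3768178 ] -0.00611590288811706 -8.718056411296789e-05
red -140.76027448050297 284
```

```bash

python3 -m inch '[[[0,0,0],[0,0,0]],[[0,0,0],[0,0,0]],[[0,0,0],[0,0,0]],[[0,0,0],[0,0,0]],[[0,0,0],[0,0,0]],[[0,0,0],[0,0,0]],[[0,0,0],[0,0,0]],[[0,0,0],[0,0,0]]]' >/dev/null
python3 -m inch '[[[0,0,0],[0,0,0]],[[0,0,0],[0,0,0]],[[0,0,0],[0,0,0]],[[0,0,0],[0,0,0]],[[0,0,0],[0,0,0]],[[0,0,0],[0,0,0]],[[0,0,0],[0,0,0]],[[0,0,0],[0,0,0]]]' >/dev/null; python3 wh.py pics/b1.png | egrep '^[0-9]|red'
python3 -m inch '[[[0,0,0],[0,0,0]],[[0,0,0],[0,0,0]],[[0,0,0],[0,0,0]],[[0,0,0],[0,0,0]],[[0,0,0],[0,0,0]],[[0,0,0],[0,0,0]],[[0,0,0],[0,0,0]],[[0,0,0],[0,0,0]]]' >/dev/null
python3 -m inch '[[[0,0,0],[0,0,0]],[[0,0,0],[0,0,0]],[[0,0,0],[0,0,0]],[[0,0,0],[0,0,0]]]'; python3 wh.py pics/b2.png | egrep '^[0-9]|red'
python3 - <<'E'
from h import *
i=optics.camera_info("top");im,d=optics.read_camera("top");cv2.imwrite("pics/t20.png",im[:,:,::-1])
hsv=cv2.cvtColor(im,cv2.COLOR_RGB2HSV);v,u=np.nonzero(d>0);P=dep(i,np.c_[u,v],d[v,u]);H=hsv[v,u]
r=np.radians(-9.8);T=np.array([[np.cos(r),np.sin(r)],[-np.sin(r),np.cos(r)]]);t=(P[:,:2]-[.5095,-.106])@T.T*1000
ins=(abs(t[:,0])<116)&(abs(t[:,1])<76)
for n,k in(("driver red",((H[:,0]<10)|(H[:,0]>170))&(H[:,1]>140)),("shaft",(P[:,2]>.158)&(H[:,1]<40)&(H[:,2]>120)&(t[:,1]>0)),("bar",(H[:,0]>15)&(H[:,0]<32)&(H[:,1]>120))):
    k=k&ins;print(n,k.sum(),t[k].min(0).round(),t[k].max(0).round(),P[k][:,2].max().round(3))
for n in("bottle","adapter","mouse"):
    c,Q,*_=seg("top",n);zt=np.percentile(Q[:,2],98);S=Q[Q[:,2]>zt-.008];print(n,c,np.round(cv2.minAreaRect((S[:,:2]*1000).astype(np.float32))[0],1))
E
```

```text
24.95 [0.50984844 0.18855233 0.37678954] -0.01193016770972683 -8.583665280748368e-05
red -133.3117356677989 307
time: 26.0
tool_pos: [0.5099, 0.1886, 0.3768]
tcp_rot: [[1.0, -0.0, 0.0], [-0.0, -1.0, -0.0], [0.0, 0.0, -1.0]]
force: [-0.9, 0.4, -0.2]
finger_gap: 0.0001
26.0 [0.50985593 0.18855595 0.37682588] -0.007956377483325465 0.00012514984401017172
red -133.3656566161776 304
driver red 389 [-84.  27.] [ 4. 51.] 0.181
shaft 115 [ 7. 31.] [104.  39.] 0.172
bar 726 [-81. -51.] [ 97. -26.] 0.237
bottle 0.57 [725.6  30.6]
adapter 0.73 [399.9  45.8]
mouse 0.56 [ 407.4 -301.8]
```

View pics/t20.png

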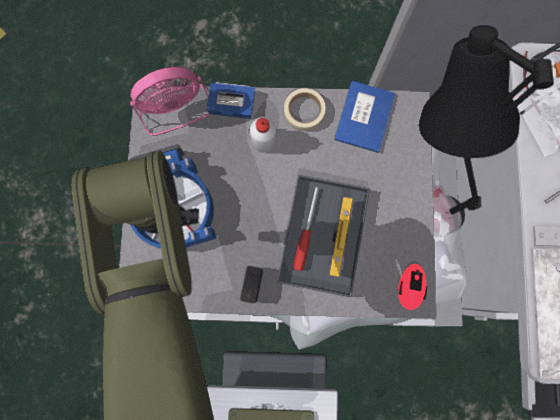

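The top view shows the driver (315,190 to 300,268) and the bar (348,200 to 335,275) inside the tray. The wheel is still and the bystanders haven't moved, so I'll hand in.

```bash
python3 -c "
from workcell import workorder;print(workorder.hand_in())"
```

```text
the job is handed in; nothing more can be done
None
```

I handed the job in at about 26 s. The screwdriver and the transit bar are both in the tray, and the wheel was pushed once, ran on by itself and has stopped.

**Tray:** In the last top view the screwdriver's ends lie at tray x of about -84 and +104 mm, y 27 to 51 mm. The bar stands on its foot at x of about -81 to +97 mm, y -51 to -26 mm. Both are within the limits and released.

**Wheel:** The first readings after the push gave about 5.4 rad/s anticlockwise with the fingers clear. Following the red vane from picture to picture, the wheel stopped near 14.5–14.7 rad. It read the same angle, to within 0.1 degrees, at 24.95 s and 26.0 s.

**Bystanders:** The bottle, adapter and mouse are within about 1 mm of where they stood at the start.

**Checks that failed or disagreed:**
- **Unexplained contact:** Lowering the closed fingers into the blower met about 17 N of upward force, and I did not find out what they touched. I raised them 6 mm and the force went away.
- **Slow test push:** I pushed a vane slowly before the real push, which turned the wheel about 14 degrees.
- **Segmentation network:** It sometimes marked the wrong thing, such as the mouse when asked for the screwdriver. For the grasps and final checks I used depth and colour readings instead.

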